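# Put the microscope specimens back in their holders

## Task

The microscope session is over: put each of the four specimens into the holder whose recess matches it in shape and size (large round, small round, square, long), lying flat on the recess floor with the polished face up, and let go. Set each one down without dropping it, and leave the computer mouse and the amber jar standing where they are.

Things in the scene. Friction and masses are not known exactly. Their poses are not given: they have to be found in the camera images.
- mount_large: Large round specimen: brown resin disc 50 mm in diameter with an oblong 26 x 14 mm piece of steel let into its top, about 0.12 kg, 28 mm high, standing on the bench with its polished face up. Origin: centre of its underside; z up, out of the polished face.
- mount_small: Small round specimen: brown resin disc 30 mm in diameter with a round steel dot let into its top, about 0.05 kg, 28 mm high, standing on the bench with its polished face up. Origin: centre of its underside; z up, out of the polished face.
- block_square: Square specimen: bare steel block 42 x 42 mm with a dark weld line across its top, about 0.38 kg, 28 mm high, standing on the bench with its polished face up. Origin: centre of its underside; z up, out of the polished face. x and y are square to its sides.
- bar_long: Long specimen: bare steel bar 80 mm long (its x) and 24 mm wide (its y) with a dark weld line across the middle of its top, about 0.40 kg, 28 mm high, standing on the bench with its polished face up. Origin: centre of its underside; z up, out of the polished face.
- holder_large_round: Low ivory dish with a grey floor and a round recess 66 mm in diameter (78 mm outside), for the large round specimen. The recess floor is 3 mm and the rim top 8 mm above the bench (recess 5 mm deep, rim wall 6 mm thick). Fixed to the bench. Origin: centre of the recess in plan, at bench height; z up.
- holder_small_round: Low ivory dish with a grey floor and a round recess 46 mm in diameter (58 mm outside), for the small round specimen. The recess floor is 3 mm and the rim top 8 mm above the bench (recess 5 mm deep, rim wall 6 mm thick). Fixed to the bench. Origin: centre of the recess in plan, at bench height; z up.
- holder_square: Low ivory tray with a grey floor and a square recess 58 x 58 mm (70 x 70 mm outside), its sides along the tray's x and y, for the square specimen. The recess floor is 3 mm and the rim top 8 mm above the bench (recess 5 mm deep, rim wall 6 mm thick). Fixed to the bench. Origin: centre of the recess in plan, at bench height; z up.
- holder_long: Low ivory tray with a grey floor and an oblong recess 96 mm long (its x) and 40 mm wide (its y) (108 x 52 mm outside), for the long bar. The recess floor is 3 mm and the rim top 8 mm above the bench (recess 5 mm deep, rim wall 6 mm thick). Fixed to the bench. Origin: centre of the recess in plan, at bench height; z up.
- mouse: Bystander: black and grey computer mouse, 98 x 56 mm and 32 mm high, loose. Origin: centre of its underside; x along its length.
- jar: Bystander: small amber glass jar with a white cap, 42 mm in diameter and 55 mm high, loose, standing upright. Origin: centre of its underside.
Things that resemble listed ones, but are neither listed nor needed, are in the scene too. Leave any green look-alike of the mount_large alone.

How it is judged:
By the outcome, as a careful person would: the job done as asked, in the order asked, and still so for the second after the job is handed in, with the robot touching nothing.
It also fails if it takes over 104 s, if anything falls off the work surface, if the arm or the gripper's body presses on something with over 40 N, if the wrist force passes 120 N, or if a joint passes its speed limit or range.

## Robot

A 6-joint arm with a two-finger parallel gripper is mounted at the origin on the work surface. World frame = base frame: x ahead of the robot, y to its left, z up, the work surface at z = 0. Lengths are in m, angles in rad, forces in N, time in s.
With the tool pointing down it reaches from about 0.25 to 0.8 m from the base axis. Payload 8.5 kg.
Tool frame: the origin (TCP) lies midway between the tips of the shut fingers; the grasp point (between the pads) lies 19 mm behind it (manip.hold_point_z is the distance from the TCP to the grasp point, in m); z points along the fingers, y is the line along which they close (so a half turn about z gives the same grasp; the last joint's range is limited). The gripper opens to 85 mm and grips with 20 to 120 N. Pads are 22 mm wide; open, the fingers measure 114 mm over their backs; the gripper's body (76 mm by 85 mm) begins 54 mm behind the grasp point. The pads swing forward as they close: fully open they stand 13 mm farther back than shut.
Start: joints at [-1.128, 0.238, -0.013, 1.319, 0, 1.571], TCP at [0.225, -0.474, 0.231] pointing down, gripper open.
Joint ranges: [-2.66, 2.66], [-1.03, 1.9], [-1.14, 1.46], [-1.82, 2.27], [-1.45, 1.34], [-3.14, 3.14]. Speed limits (rad/s): [2.22, 2.22, 2.79, 3.14, 3.14, 3.14].

## Interface

Orientations are given as a 3x3 rotation matrix whose columns are the frame's x, y, z axes.
In Python, from rig import manip gives the robot as it stands. The module is installed in compiled form; this text tells all that it offers.
- The arm moves only by the tool step_arm, never from a script. Its argument "rows" is a list of rows, each a list of 4 numbers: the shift along the tool's x, y, z in m, then the turn about the tool's z in rad. A call has 1 to 8 rows; each row is the pose to reach, as a shift and turn from the pose commanded when the call began, along the tool's axes at that moment; what a row does not reach only later rows make up. A row lasts 1/12 s, in which the tool goes at most 41.7 mm and 7.16 degrees, less where a joint would pass 70% of its speed; a pose out of reach is approached as far as the arm can. A call with a gripper value outside its range is refused whole. "hand" is the closure, from -1 (fully open) to 1 (shut), set as the call begins (left out, the last holds). The fingers move at their own pace and stop on an object; "force" is the grip in N (left out, the last holds). Time passes only in rows, so rows that repeat a pose let the fingers close. It gives the time, the measured TCP pose, the force, the opening and the grip force at its end, in the units of the state.
- manip.get_state(): the state, without advancing time (a new reading comes with each control period).
- manip.get_image(name): name is "scene" or "side" or "wrist"; returns the picture (384x512x3 uint8, red, green, blue); there is no depth.
- manip.calibration(name): a dict with "fovy" (degrees; the focal length in pixels is half the picture's height over the tangent of half this angle, whatever the lens; pixels are square), "cx", "cy" (the principal point, pixels), "extrinsics" (4x4, takes a point from world to camera coordinates); the wrist camera has in their place "mount" (4x4, takes a point from camera to tool coordinates, whose origin is the TCP and whose axes are the flange's). Camera axes: x right, y down, z forward; pixel columns grow to the right and rows downward; lengths in m; the calibration is good to about 2 mm. A picture is of the moment at which its call begins: read the wrist's pose just before it. calibration takes no time and is no camera call.
- manip.job_done(): hands the job in; it is judged then, once.
The state is a dict: "clock": time; "joint_pos": joint angles; "joint_vel": joint speeds; "tau": joint torques, N m; "eef_pos": TCP position; "ee_rot": TCP orientation; "contact_force": force on the tool from outside, world axes, zero at the start; "torque": the same for the moment, N m; "grip_width": finger opening in m; "finger_force": force on a finger pad.
Only numpy, scipy, OpenCV 4.12 (cv2) and the standard library are available. Lean on these libraries where they do the work, as an engineer would, in place of code of your own. Each camera call takes 0.05 s, during which the arm holds its last target. There are 200 camera calls.

## Working session

There is one attempt and no reset: what is moved stays moved. The work goes in short steps, Python scripts to look and compute and a tool call to move; the robot and the scene stay as the last step left them, time stands still between calls to the robot, and variables do not carry over. Pictures are saved under pics/ and viewed, at most 14 in all, crops included, and the job is handed in when it is done.

Besides the shell and the picture viewer there is one more tool, called after "Call:" as name(argument=value, ...) on one line, values as JSON. step_arm: Moves the arm, as the interface text tells. Its arguments: {"type":"object","properties":{"rows":{"type":"array"},"hand":{"type":"number"},"force":{"type":"number"}},"required":["rows"]}

```bash
mkdir -p pics; python3 - <<'E'
from rig import manip
import cv2,numpy as np
s=manip.get_state();print(s)
for n in("scene","side","wrist"):
    cv2.imwrite(f"pics/{n}0.png",manip.get_image(n)[:,:,::-1]);print(n,manip.calibration(n))
print(manip.hold_point_z)
a=cv2.imread("pics/scene0.png");
cv2.imwrite("pics/scene0b.png",cv2.resize(a,(800,600),interpolation=cv2.INTER_CUBIC))
b=np.hstack([cv2.imread("pics/side0.png"),cv2.imread("pics/wrist0.png")]);cv2.imwrite("pics/sw0.png",cv2.resize(b,(800,300)))
E
```

```text
{'clock': 0.0, 'joint_pos': array([-1.12797093e+00,  2.38771626e-01, -1.42386505e-02,  1.31917222e+00,
       -8.99497436e-06,  1.57080377e+00]), 'joint_vel': array([ 0.00075662,  0.00020442, -0.00211427, -0.00073785, -0.00010769,
       -0.00010533]), 'tau': array([ 1.44854970e-03, -5.38776648e+01,  3.46443164e+01,  1.84251886e-02,
        1.24584330e-04,  2.93152681e-06]), 'eef_pos': array([ 0.2247873 , -0.47400451,  0.23068848]), 'ee_rot': array([[ 9.03547789e-01,  4.28486908e-01, -6.02091968e-04],
       [ 4.28487331e-01, -9.03546926e-01,  1.24861008e-03],
       [-9.00527636e-06, -1.38616765e-03, -9.99999039e-01]]), 'contact_force': array([ 0.56540188,  0.18827795, -0.38414798]), 'torque': array([-0.00307873, -0.00034001, -0.01179072]), 'finger_force': 0.0, 'grip_width': 0.08526169336300639}
scene {'fovy': 46.35912874523224, 'cx': 254.74585825494316, 'cy': 191.6686566191379, 'extrinsics': array([[-0.36819434,  0.9295594 , -0.01876844,  0.17440079],
       [ 0.72169341,  0.27301629, -0.63609805, -0.40823099],
       [-0.58616682, -0.24775277, -0.77137995,  1.76905868],
       [ 0.        ,  0.        ,  0.        ,  1.        ]])}
side {'fovy': 54.91236514367165, 'cx': 256.55287772552504, 'cy': 191.09738415897127, 'extrinsics': array([[ 0.99882813, -0.04689636, -0.01196249, -0.56159832],
       [-0.03628702, -0.56209426, -0.82627677,  0.09302284],
       [ 0.03202533,  0.82574256, -0.56313729,  0.90407616],
       [ 0.        ,  0.        ,  0.        ,  1.        ]])}
wrist {'fovy': 60.30174939311225, 'cx': 253.86197561518776, 'cy': 195.5498287989679, 'mount': array([[-8.98873639e-04, -9.46637710e-01, -3.22298367e-01,
         8.36877534e-02],
       [ 9.99999586e-01, -8.04562254e-04, -4.25829946e-04,
        -4.32468543e-04],
       [ 1.43797584e-04, -3.22298617e-01,  9.46638041e-01,
        -1.42996485e-01],
       [ 0.00000000e+00,  0.00000000e+00,  0.00000000e+00,
         1.00000000e+00]])}
0.0187
```

View pics/scene0b.png

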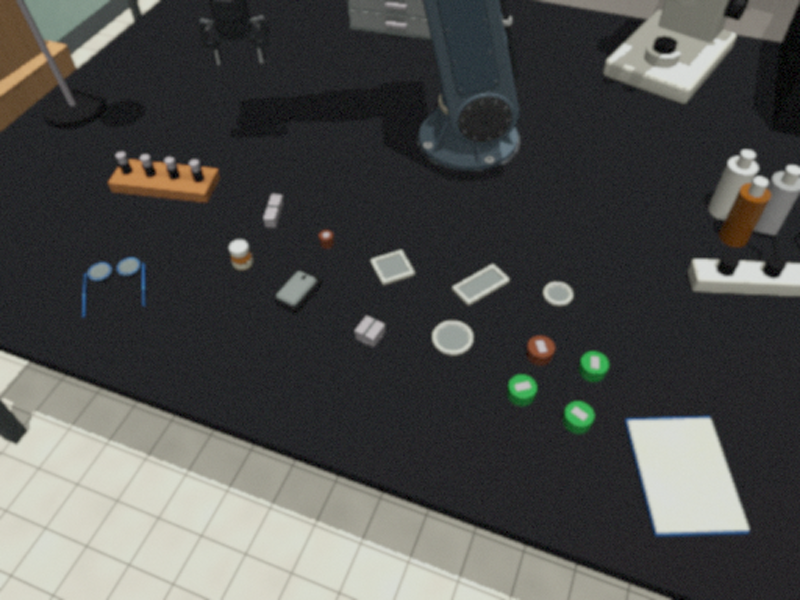

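View pics/sw0.png

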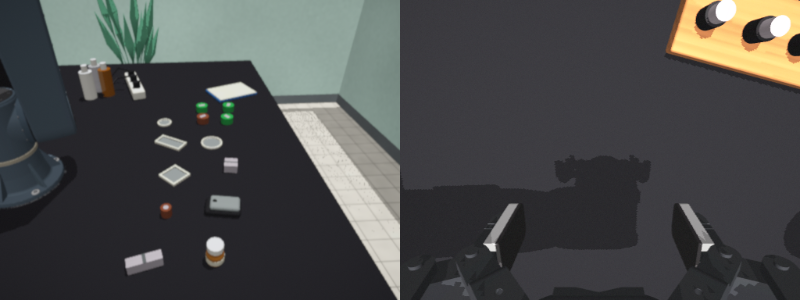

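The candidates for the large round specimen, in the 800x600 scene picture, are a brown disc at (541,348) and green discs at (522,388), (594,365) and (579,415). The brown one fits, because the resin is described as brown and the green ones are the look-alikes. I can also see:
- Specimens: square block (370,331), long bar (273,210), small brown disc (326,238).
- Holders: square (392,267), long (481,284), small round (558,293), large round (452,337).
- Bystanders: mouse (297,290), jar (240,254).

Next come rough positions and an enlarged crop to confirm the discs.

```bash
cat > h.py <<'E'
import numpy as np,cv2
from rig import manip
def cam(n,st=None):
    c=manip.calibration(n);f=192/np.tan(np.radians(c["fovy"]/2))
    if n=="wrist":
        T=np.eye(4);T[:3,:3]=st["ee_rot"];T[:3,3]=st["eef_pos"];E=np.linalg.inv(T@c["mount"])
    else:E=c["extrinsics"]
    return np.array([[f,0,c["cx"]],[0,f,c["cy"]],[0,0,1]]),E
def back(px,K,E,z):
    px=np.atleast_2d(px).astype(float)
    d=(np.c_[px,np.ones(len(px))]@np.linalg.inv(K).T)@E[:3,:3]
    o=-E[:3,:3].T@E[:3,3]
    return o[:2]+d[:,:2]*((z-o[2])/d[:,2])[:,None]
def proj(P,K,E):
    q=(np.atleast_2d(P)@E[:3,:3].T+E[:3,3])@K.T
    return q[:,:2]/q[:,2:]
E
python3 - <<'E'
from h import *
K,E=cam("scene")
s=512/800
for n,p,z in [("large",(541,345),.028),("small",(326,236),.028),("square",(370,328),.02),("bar",(273,209),.02),("hL",(453,337),.005),("hS",(558,293),.005),("hSq",(393,267),.005),("hLong",(481,284),.005),("mouse",(297,290),.015),("jar",(240,254),.027),("g1",(522,386),.02),("g2",(594,362),.02),("g3",(579,412),.02)]:
    w=back(np.array(p)*s,K,E,z)[0];print(n,w.round(3),round(np.hypot(*w),3))
a=cv2.imread("pics/scene0.png")[200:290,315:415];cv2.imwrite("pics/c1.png",cv2.resize(a,None,fx=6,fy=6,interpolation=cv2.INTER_CUBIC))
E
```

```text
large [0.583 0.334] 0.672
small [ 0.464 -0.171] 0.495
square [0.655 0.014] 0.655
bar [ 0.422 -0.325] 0.533
hL [0.608 0.169] 0.631
hS [0.426 0.333] 0.541
hSq [ 0.478 -0.01 ] 0.478
hLong [0.458 0.179] 0.492
mouse [ 0.615 -0.167] 0.637
jar [ 0.577 -0.32 ] 0.66
g1 [0.679 0.324] 0.752
g2 [0.58  0.435] 0.725
g3 [0.695 0.432] 0.819
```

View pics/c1.png

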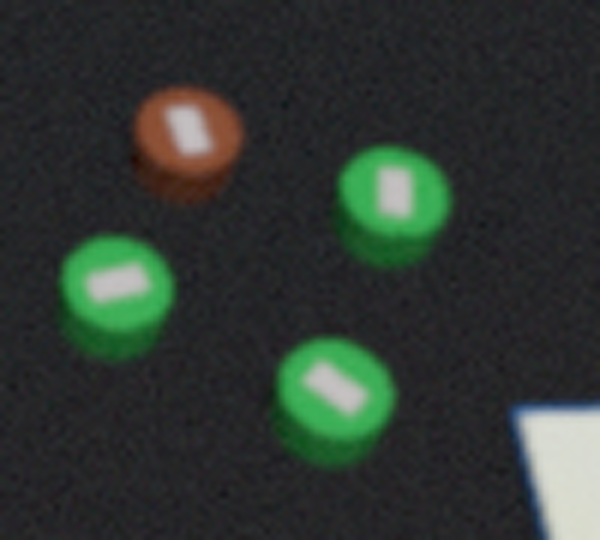

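Crop check: the brown disc with its oblong steel piece is at crop (190,135), and the other three are green. I'll move to an overview pose with the wrist camera.

Call:
step_arm(rows=[[0.03, -0.01, -0.01, 0], [0.07, -0.025, -0.02, 0], [0.11, -0.04, -0.03, 0], [0.15, -0.055, -0.04, 0], [0.18, -0.07, -0.05, 0], [0.21, -0.08, -0.06, 0], [0.23, -0.08, -0.06, 0], [0.23, -0.08, -0.06, 0]], hand=-1)

```text
clock: 0.82
eef_pos: [0.4014, -0.3016, 0.2916]
ee_rot: [[0.902, 0.432, 0.002], [0.432, -0.902, -0.0], [0.001, 0.001, -1.0]]
contact_force: [-1.0, -0.3, 0.1]
grip_width: 0.0856
finger_force: 0.0
```

Call:
step_arm(rows=[[0.03, -0.01, -0.01, 0], [0.07, -0.025, -0.02, 0], [0.11, -0.04, -0.03, 0], [0.15, -0.055, -0.04, 0], [0.18, -0.07, -0.04, 0], [0.21, -0.08, -0.04, 0], [0.23, -0.08, -0.04, 0], [0.23, -0.08, -0.04, 0]])

```text
clock: 1.48
eef_pos: [0.5744, -0.1308, 0.3297]
ee_rot: [[0.902, 0.431, -0.001], [0.431, -0.902, 0.001], [-0.001, -0.001, -1.0]]
contact_force: [-0.2, -0.4, -0.9]
grip_width: 0.0852
finger_force: 0.0
```

```bash
cat >> h.py <<'E'
def snap(tag):
    st=manip.get_state();im=manip.get_image("wrist")[:,:,::-1].copy()
    cv2.imwrite(f"pics/{tag}.png",im);np.savez(f"pics/{tag}.npz",eef_pos=st["eef_pos"],ee_rot=st["ee_rot"])
    return st,im
E
python3 - <<'E'
from h import *
st,im=snap("wA");print(st["clock"],st["joint_pos"].round(2),st["eef_pos"].round(4),st["ee_rot"].round(3).tolist())
E
```

```text
1.4833 [-0.22  0.35  0.39  1.62  0.    2.47] [ 0.5744 -0.1308  0.3297] [[0.902, 0.431, -0.001], [0.431, -0.902, 0.001], [-0.001, -0.001, -1.0]]
```

View pics/wA.png

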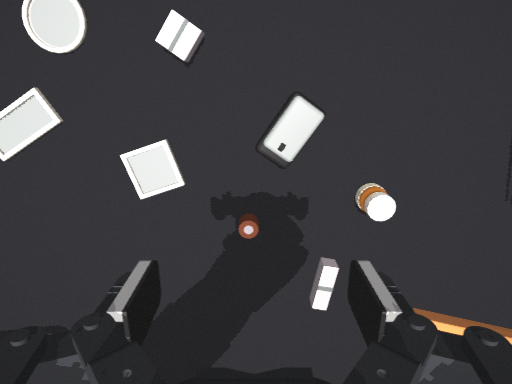

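Wrist view A (512x384): small disc (249,229), square block (181,38), bar (324,284), square tray (153,168), mouse (291,130), jar (378,203), parts of the large dish (55,18) and the long tray (20,125). Now view B on the left side.

Call:
step_arm(rows=[[0.01, -0.02, 0, -0.1], [0.02, -0.06, 0, -0.22], [0.03, -0.1, 0, -0.34], [0.04, -0.13, 0, -0.46], [0.05, -0.16, 0, -0.58], [0.06, -0.19, 0, -0.7], [0.07, -0.22, 0, -0.8], [0.08, -0.24, 0, -0.9]])

```text
clock: 2.2
eef_pos: [0.54, 0.119, 0.3317]
ee_rot: [[0.222, 0.975, -0.0], [0.975, -0.222, 0.0], [0.0, -0.0, -1.0]]
contact_force: [1.8, -0.2, 0.5]
grip_width: 0.0853
finger_force: 0.0
```

Call:
step_arm(rows=[[0.04, -0.015, 0, -0.08], [0.08, -0.03, 0, -0.16], [0.12, -0.04, 0, -0.22], [0.15, -0.055, 0, -0.22], [0.17, -0.06, 0, -0.22], [0.18, -0.065, 0, -0.22], [0.18, -0.065, 0, -0.22]])

```text
clock: 2.78
eef_pos: [0.5184, 0.3089, 0.3308]
ee_rot: [[0.007, 1.0, -0.001], [1.0, -0.007, -0.0], [-0.0, -0.001, -1.0]]
contact_force: [-0.0, -0.4, 0.1]
grip_width: 0.0854
finger_force: 0.0
```

```bash
python3 - <<'E'
from h import *
st,im=snap("wB");print(st["clock"],st["joint_pos"].round(2),st["eef_pos"].round(4),st["ee_rot"].round(3).tolist())
E
```

```text
2.7833 [0.54 0.38 0.44 1.63 0.   2.12] [0.5184 0.3089 0.3308] [[0.007, 1.0, -0.001], [1.0, -0.007, -0.0], [-0.0, -0.001, -1.0]]
```

View pics/wB.png

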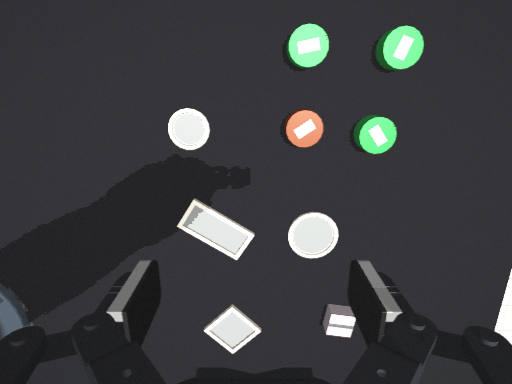

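View B: brown large disc (304,129), large round dish (313,235), small dish (189,129), long tray (216,229), square tray (233,329), square block (340,321). The green discs are at (308,46), (400,48) and (376,135). Now I'll measure each with a size check.

```bash
cat >> h.py <<'E'
def load(tag):
    im=cv2.imread(f"pics/{tag}.png");st=dict(np.load(f"pics/{tag}.npz"));return st,im
def meas(st,im,seed,z,thr,mode="gray",r=60,show=True):
    K,E=cam("wrist",st);x,y=map(int,seed)
    g=im.astype(int);v=g.max(2) if mode=="gray" else g[:,:,2]-0
    m=(v>thr).astype(np.uint8)
    k=np.zeros_like(m);k[max(0,y-r):y+r,max(0,x-r):x+r]=1;m*=k
    n,l,s,c=cv2.connectedComponentsWithStats(m)
    i=l[y,x] or 1+np.argmin([np.hypot(*(q-seed)) for q in c[1:]])
    cs,_=cv2.findContours((l==i).astype(np.uint8),cv2.RETR_EXTERNAL,cv2.CHAIN_APPROX_NONE)
    h=cv2.convexHull(max(cs,key=cv2.contourArea))[:,0]
    w=back(h,K,E,z);(cx,cy),(a,b),t=cv2.minAreaRect((w*1000).astype(np.float32))
    if a<b:a,b,t=b,a,t+90
    mm=cv2.moments((w*1000).astype(np.float32).reshape(-1,1,2))
    return dict(c=np.round([cx/1e3,cy/1e3],4),cm=np.round([mm["m10"]/mm["m00"]/1e3,mm["m01"]/mm["m00"]/1e3],4),L=round(a+1.2,1),W=round(b+1.2,1),yaw=round((t+90)%180-90,1))
E
python3 - <<'E'
from h import *
st,im=load("wB")
for p in[(304,129),(304,140),(189,129),(216,229),(313,235),(340,321),(327,321),(250,50)]:print(p,im[p[1],p[0]])
for n,p,z,ts,m in [("large50",(304,138),.028,(90,130,170),"r"),("hS58",(189,129),.008,(100,150),"gray"),("hL78",(313,235),.008,(100,150),"gray"),("hLong108x52",(216,229),.008,(100,150),"gray"),("hSq70",(233,329),.008,(100,150),"gray"),("sq42",(340,321),.028,(150,200,230),"gray")]:
    for t in ts:print(n,t,meas(st,im,p,z,t,m))
st,im=load("wA")
for p in[(249,229),(242,232),(249,220),(325,285),(330,262)]:print(p,im[p[1],p[0]])
for n,p,z,ts,m in [("small30",(249,229),.028,(90,130,170),"r"),("hSq70",(153,168),.008,(100,150),"gray"),("sq42",(181,38),.028,(150,200,230),"gray"),("bar80x24",(324,284),.028,(150,200,230),"gray"),("mouse",(291,130),.02,(100,),"gray"),("jar",(380,207),.055,(150,),"gray")]:
    for t in ts:print(n,t,meas(st,im,p,z,t,m))
E
```

```text
(304, 129) [255 255 255]
(304, 140) [118 154 239]
(189, 129) [240 241 238]
(216, 229) [231 233 230]
(313, 235) [231 235 230]
(340, 321) [253 252 254]
(327, 321) [104 102 110]
(250, 50) [55 51 52]
large50 90 {'c': array([0.5862, 0.3342]), 'cm': array([0.5859, 0.3344]), 'L': 50.6, 'W': 50.2, 'yaw': 1.4}
large50 130 {'c': array([0.586 , 0.3342]), 'cm': array([0.5858, 0.3346]), 'L': 50.6, 'W': 49.9, 'yaw': -0.4}
large50 170 {'c': array([0.5855, 0.3348]), 'cm': array([0.5856, 0.3346]), 'L': 49.3, 'W': 48.8, 'yaw': 1.4}
hS58 100 {'c': array([0.4274, 0.3327]), 'cm': array([0.4273, 0.3326]), 'L': 59.0, 'W': 57.7, 'yaw': -0.4}
hS58 150 {'c': array([0.4274, 0.3327]), 'cm': array([0.4272, 0.3326]), 'L': 58.5, 'W': 58.0, 'yaw': -3.0}
hL78 100 {'c': array([0.6091, 0.1676]), 'cm': array([0.6087, 0.1678]), 'L': 79.9, 'W': 79.3, 'yaw': 89.6}
hL78 150 {'c': array([0.609 , 0.1677]), 'cm': array([0.6088, 0.1677]), 'L': 79.0, 'W': 79.0, 'yaw': -25.1}
hLong108x52 100 {'c': array([0.4589, 0.1782]), 'cm': array([0.4589, 0.1783]), 'L': 111.5, 'W': 57.8, 'yaw': -33.1}
hLong108x52 150 {'c': array([0.4589, 0.1
[... 1481 characters left out ...]
': 42.7, 'W': 20.0, 'yaw': -8.9}
sq42 230 {'c': array([0.6579, 0.0014]), 'cm': array([0.6579, 0.0014]), 'L': 42.3, 'W': 19.3, 'yaw': -9.2}
bar80x24 150 {'c': array([ 0.4225, -0.3264]), 'cm': array([ 0.4228, -0.3263]), 'L': 81.2, 'W': 26.0, 'yaw': 15.1}
bar80x24 200 {'c': array([ 0.4427, -0.321 ]), 'cm': array([ 0.4428, -0.321 ]), 'L': 38.1, 'W': 25.3, 'yaw': 15.1}
bar80x24 230 {'c': array([ 0.4428, -0.3206]), 'cm': array([ 0.4429, -0.3206]), 'L': 37.3, 'W': 24.2, 'yaw': 15.1}
mouse 100 {'c': array([ 0.6188, -0.168 ]), 'cm': array([ 0.6188, -0.1681]), 'L': 82.3, 'W': 50.4, 'yaw': -9.4}
jar 150 {'c': array([ 0.5831, -0.3079]), 'cm': array([ 0.5833, -0.308 ]), 'L': 62.8, 'W': 39.8, 'yaw': 73.8}
```

All sizes agree with the descriptions within 1–3 mm. I'll take the large round one first: target (0.586, 0.3345), and the fingers close along world x.

Call:
step_arm(rows=[[0.01, 0.02, 0.02, 0], [0.02, 0.04, 0.05, 0], [0.026, 0.06, 0.085, 0], [0.026, 0.067, 0.125, 0], [0.026, 0.067, 0.165, 0], [0.026, 0.067, 0.2, 0], [0.026, 0.067, 0.225, 0], [0.026, 0.067, 0.24, 0]])

```text
clock: 3.5
eef_pos: [0.585, 0.3301, 0.0879]
ee_rot: [[0.011, 1.0, -0.004], [1.0, -0.011, -0.003], [-0.003, -0.004, -1.0]]
contact_force: [-0.0, 0.5, 0.3]
grip_width: 0.0856
finger_force: 0.0
```

Call:
step_arm(rows=[[0, 0, 0.02, 0], [0, 0, 0.04, 0], [0, 0, 0.055, 0], [0, 0, 0.068, 0], [0, 0, 0.078, 0], [0, 0, 0.083, 0], [0, 0, 0.085, 0], [0, 0, 0.085, 0]])

```text
clock: 4.17
eef_pos: [0.5863, 0.3332, 0.0065]
ee_rot: [[0.009, 1.0, 0.0], [1.0, -0.009, -0.0], [-0.0, 0.0, -1.0]]
contact_force: [-0.1, 1.0, -1.0]
grip_width: 0.0855
finger_force: 0.0
```

Call:
step_arm(rows=[[0.001, 0, 0.002, 0], [0.001, 0, 0.003, 0], [0.001, 0, 0.003, 0]])

```text
clock: 4.42
eef_pos: [0.5862, 0.3352, 0.0037]
ee_rot: [[0.008, 1.0, 0.001], [1.0, -0.008, 0.0], [0.0, 0.001, -1.0]]
contact_force: [-0.4, -0.2, 0.3]
grip_width: 0.0854
finger_force: 0.0
```

Call:
step_arm(rows=[[0, 0, 0, 0], [0, 0, 0, 0], [0, 0, 0, 0], [0, 0, 0, 0], [0, 0, 0, 0], [0, 0, 0, 0], [0, 0, 0, 0], [0, 0, 0, 0]], hand=1, force=40)

```text
clock: 5.08
eef_pos: [0.5862, 0.3352, 0.0038]
ee_rot: [[0.008, 1.0, 0.001], [1.0, -0.008, 0.001], [0.001, 0.001, -1.0]]
contact_force: [-0.9, -1.2, 5.8]
grip_width: 0.0486
finger_force: 41.7
```

Call:
step_arm(rows=[[0, 0, -0.008, 0], [0, 0, -0.025, 0], [-0.012, 0.002, -0.04, 0], [-0.035, 0.005, -0.045, 0], [-0.065, 0.01, -0.045, 0], [-0.095, 0.015, -0.045, 0], [-0.125, 0.02, -0.045, 0], [-0.147, 0.024, -0.045, 0]])

```text
clock: 5.75
eef_pos: [0.6088, 0.1855, 0.0486]
ee_rot: [[0.009, 1.0, -0.0], [1.0, -0.009, -0.001], [-0.001, -0.0, -1.0]]
contact_force: [-0.5, -0.2, -1.1]
grip_width: 0.0484
finger_force: 41.5
```

Call:
step_arm(rows=[[-0.012, 0, 0, 0], [-0.018, 0, 0.005, 0], [-0.02, 0, 0.015, 0], [-0.02, 0, 0.025, 0], [-0.02, 0, 0.032, 0], [-0.02, 0, 0.036, 0], [-0.02, 0, 0.038, 0], [-0.02, 0, 0.038, 0]])

```text
clock: 6.42
eef_pos: [0.6082, 0.1685, 0.0094]
ee_rot: [[0.007, 1.0, -0.001], [1.0, -0.007, -0.0], [-0.0, -0.001, -1.0]]
contact_force: [-0.0, 0.1, -0.9]
grip_width: 0.0486
finger_force: 41.5
```

Call:
step_arm(rows=[[0, 0, 0.001, 0], [0, 0, 0.0017, 0], [0, 0, 0.002, 0], [0, 0, 0.002, 0]])

```text
clock: 6.75
eef_pos: [0.6089, 0.1679, 0.0086]
ee_rot: [[0.008, 1.0, 0.0], [1.0, -0.008, 0.0], [0.0, 0.0, -1.0]]
contact_force: [0.5, -0.5, -0.7]
grip_width: 0.0489
finger_force: 41.5
```

Call:
step_arm(rows=[[0, 0, 0.0005, 0], [0, 0, 0.001, 0], [0, 0, 0.001, 0]])

```text
clock: 7.0
eef_pos: [0.6087, 0.1677, 0.0073]
ee_rot: [[0.008, 1.0, -0.0], [1.0, -0.008, 0.0], [0.0, -0.0, -1.0]]
contact_force: [-0.9, -0.1, -1.6]
grip_width: 0.0488
finger_force: 41.5
```

Call:
step_arm(rows=[[0, 0, 0.0005, 0], [0, 0, 0.0008, 0], [0, 0, 0.0008, 0]])

```text
clock: 7.25
eef_pos: [0.6088, 0.1678, 0.0068]
ee_rot: [[0.008, 1.0, 0.0], [1.0, -0.008, 0.0], [0.0, 0.0, -1.0]]
contact_force: [-1.4, 0.1, 3.3]
grip_width: 0.0487
finger_force: 41.8
```

Call:
step_arm(rows=[[0, 0, 0.0004, 0], [0, 0, 0.0007, 0], [0, 0, 0.0007, 0]])

```text
clock: 7.5
eef_pos: [0.6088, 0.1678, 0.0068]
ee_rot: [[0.008, 1.0, 0.001], [1.0, -0.008, 0.0], [0.0, 0.001, -1.0]]
contact_force: [-3.3, -1.4, 9.7]
grip_width: 0.0486
finger_force: 42.4
```

Call:
step_arm(rows=[[0, 0, 0, 0], [0, 0, 0, 0], [0, 0, 0, 0], [0, 0, 0, 0], [0, 0, 0, 0]], hand=-1)

```text
clock: 7.92
eef_pos: [0.6086, 0.1678, 0.0056]
ee_rot: [[0.008, 1.0, -0.0], [1.0, -0.008, 0.0], [0.0, -0.0, -1.0]]
contact_force: [-0.8, 0.3, -0.4]
grip_width: 0.0855
finger_force: 0.0
```

Call:
step_arm(rows=[[0, 0, -0.02, 0], [0, 0, -0.055, 0], [0, 0, -0.095, 0], [0, 0, -0.13, 0], [0, 0, -0.155, 0], [0, 0, -0.165, 0], [0, 0, -0.165, 0]])

```text
clock: 8.5
eef_pos: [0.6101, 0.1682, 0.1735]
ee_rot: [[0.008, 1.0, 0.004], [1.0, -0.008, 0.001], [0.001, 0.004, -1.0]]
contact_force: [0.9, -0.4, 0.6]
grip_width: 0.0854
finger_force: 0.0
```

```bash
cat >> h.py <<'E'
def rel(xy,yaw=None):
    """tool-frame shift/turn from the present pose to world xy (and tool-x yaw in deg)"""
    s=manip.get_state();R=s["ee_rot"];d=np.r_[xy,s["eef_pos"][2]]-s["eef_pos"]
    y=np.degrees(np.arctan2(R[1,0],R[0,0]));t=0 if yaw is None else -np.radians((yaw-y+180)%360-180)
    print("clock",s["clock"],"pos",s["eef_pos"].round(4),"yaw",y.round(2),"j",s["joint_pos"].round(2));print("shift",(R.T@d).round(4),"turn",round(t,3))
E
python3 - <<'E'
from h import *
st,im=snap("wC")
print(meas(st,im,proj([.6088,.1678,.031],*cam("wrist",st))[0]+[0,0],.031,90,"r"))
x,y=proj([.6088,.1678,.031],*cam("wrist",st))[0].astype(int);print(x,y)
cv2.imwrite("pics/wCc.png",cv2.resize(im[max(0,y-80):y+80,max(0,x-100):x+100],None,fx=3,fy=3))
rel((.4623,-.1747),30)
E
```

```text
{'c': array([0.6095, 0.1738]), 'cm': array([0.6092, 0.1738]), 'L': 73.4, 'W': 72.8, 'yaw': 87.2}
251 181
clock 8.55 pos [0.6092 0.1679 0.1712] yaw 89.54 j [0.27 0.44 0.14 1.26 0.   1.85]
shift [-0.3438 -0.1441 -0.0004] turn 1.039
```

View pics/wCc.png

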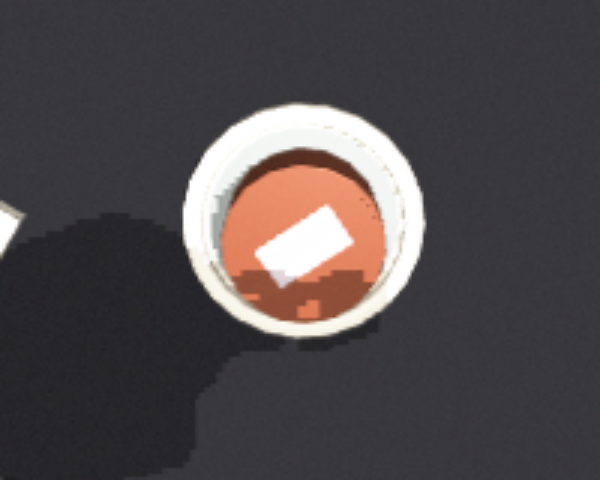

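The large specimen sits flat inside its dish, with its top at about (300,245) in the crop and the rim visible all round. Small round is next.

Call:
step_arm(rows=[[-0.015, -0.006, 0, 0], [-0.045, -0.019, 0, 0], [-0.08, -0.034, 0, 0], [-0.115, -0.048, 0, 0], [-0.15, -0.063, 0, 0], [-0.185, -0.078, 0, 0], [-0.22, -0.092, 0, 0], [-0.255, -0.107, 0, 0]])

```text
clock: 9.22
eef_pos: [0.4976, -0.0875, 0.1685]
ee_rot: [[0.008, 1.0, -0.003], [1.0, -0.008, 0.001], [0.001, -0.003, -1.0]]
contact_force: [0.9, -0.3, 0.4]
grip_width: 0.0853
finger_force: 0.0
```

Call:
step_arm(rows=[[-0.035, -0.014, 0, 0], [-0.06, -0.026, 0.01, 0], [-0.078, -0.033, 0.03, 0], [-0.087, -0.037, 0.06, 0], [-0.089, -0.037, 0.085, 0], [-0.089, -0.037, 0.105, 0], [-0.089, -0.037, 0.115, 0], [-0.089, -0.037, 0.115, 0]])

```text
clock: 9.88
eef_pos: [0.4586, -0.174, 0.0516]
ee_rot: [[0.008, 1.0, -0.007], [1.0, -0.008, 0.003], [0.003, -0.007, -1.0]]
contact_force: [-0.2, 0.2, -0.3]
grip_width: 0.0853
finger_force: 0.0
```

```bash
python3 - <<'E'
from h import *
rel((.4623,-.1747))
E
```

```text
clock 9.8833 pos [ 0.4586 -0.174   0.0516] yaw 89.51 j [-0.36  0.32 -0.4   0.86  0.    1.22]
shift [-0.0006  0.0037 -0.    ] turn 0
```

Call:
step_arm(rows=[[0, 0, 0.012, 0], [0, 0, 0.026, 0], [0, 0, 0.036, 0], [0, 0, 0.042, 0], [0, 0, 0.045, 0], [0, 0, 0.045, 0]])

```text
clock: 10.38
eef_pos: [0.4614, -0.1748, 0.0102]
ee_rot: [[0.008, 1.0, -0.001], [1.0, -0.008, 0.001], [0.001, -0.001, -1.0]]
contact_force: [-0.3, -0.6, 0.1]
grip_width: 0.0853
finger_force: 0.0
```

Call:
step_arm(rows=[[0, 0, 0.002, 0], [0, 0, 0.002, 0]])

```text
clock: 10.55
eef_pos: [0.4622, -0.1751, 0.009]
ee_rot: [[0.008, 1.0, 0.0], [1.0, -0.008, -0.0], [-0.0, 0.0, -1.0]]
contact_force: [1.6, 0.6, 0.3]
grip_width: 0.0854
finger_force: 0.0
```

Call:
step_arm(rows=[[0, 0, 0, 0], [0, 0, 0, 0], [0, 0, 0, 0], [0, 0, 0, 0], [0, 0, 0, 0], [0, 0, 0, 0], [0, 0, 0, 0], [0, 0, 0, 0]], hand=1, force=30)

```text
clock: 11.22
eef_pos: [0.4621, -0.1751, 0.0091]
ee_rot: [[0.008, 1.0, 0.0], [1.0, -0.008, -0.0], [-0.0, 0.0, -1.0]]
contact_force: [-0.5, 0.9, 4.6]
grip_width: 0.0291
finger_force: 29.4
```

```bash
python3 - <<'E'
from h import *
rel((.4273,.3326))
E
```

```text
clock 11.2167 pos [ 0.4621 -0.1751  0.0091] yaw 89.54 j [-0.36  0.37 -0.46  0.75  0.    1.22]
shift [ 0.5074 -0.0389 -0.    ] turn 0
```

Call:
step_arm(rows=[[0, 0, -0.01, 0], [0, 0, -0.03, 0], [0.01, -0.001, -0.05, 0], [0.035, -0.003, -0.06, 0], [0.065, -0.005, -0.065, 0], [0.1, -0.008, -0.065, 0], [0.135, -0.01, -0.065, 0], [0.17, -0.013, -0.065, 0]])

```text
clock: 11.88
eef_pos: [0.4501, -0.0036, 0.0739]
ee_rot: [[0.009, 1.0, 0.0], [1.0, -0.009, 0.0], [0.0, 0.0, -1.0]]
contact_force: [-0.3, -0.3, -1.1]
grip_width: 0.029
finger_force: 29.8
```

Call:
step_arm(rows=[[0.035, -0.003, 0, 0], [0.07, -0.005, 0, 0], [0.105, -0.008, 0, 0], [0.14, -0.011, 0, 0], [0.175, -0.013, 0, 0], [0.21, -0.016, 0, 0], [0.24, -0.018, 0, 0], [0.27, -0.021, 0, 0]])

```text
clock: 12.55
eef_pos: [0.431, 0.267, 0.0737]
ee_rot: [[0.007, 1.0, -0.0], [1.0, -0.007, 0.0], [0.0, -0.0, -1.0]]
contact_force: [1.0, -0.1, 0.2]
grip_width: 0.0287
finger_force: 29.8
```

Call:
step_arm(rows=[[0.025, -0.002, 0, 0], [0.045, -0.003, 0, 0], [0.058, -0.004, 0.008, 0], [0.065, -0.005, 0.02, 0], [0.067, -0.005, 0.035, 0], [0.067, -0.005, 0.045, 0], [0.067, -0.005, 0.05, 0], [0.067, -0.005, 0.05, 0]])

```text
clock: 13.22
eef_pos: [0.4262, 0.3311, 0.0224]
ee_rot: [[0.008, 1.0, -0.002], [1.0, -0.008, -0.002], [-0.002, -0.002, -1.0]]
contact_force: [-0.8, -0.3, 0.4]
grip_width: 0.0292
finger_force: 29.8
```

```bash
python3 - <<'E'
from h import *
rel((.4273,.3326))
E
```

```text
clock 13.2167 pos [0.4262 0.3311 0.0224] yaw 89.51 j [ 0.66  0.42 -0.33  0.83 -0.    2.24]
shift [ 0.0015  0.0011 -0.    ] turn 0
```

Call:
step_arm(rows=[[0.001, 0.001, 0.003, 0], [0.001, 0.001, 0.006, 0], [0.001, 0.001, 0.0085, 0], [0.001, 0.001, 0.0095, 0], [0.001, 0.001, 0.0095, 0]])

```text
clock: 13.63
eef_pos: [0.4281, 0.3331, 0.0144]
ee_rot: [[0.008, 1.0, 0.0], [1.0, -0.008, 0.0], [0.0, 0.0, -1.0]]
contact_force: [0.5, 0.1, -1.0]
grip_width: 0.0288
finger_force: 29.8
```

Call:
step_arm(rows=[[0, 0, 0.0006, 0], [0, 0, 0.001, 0], [0, 0, 0.001, 0]])

```text
clock: 13.88
eef_pos: [0.4281, 0.3333, 0.0134]
ee_rot: [[0.008, 1.0, 0.0], [1.0, -0.008, 0.0], [0.0, 0.0, -1.0]]
contact_force: [-0.0, -0.1, -0.1]
grip_width: 0.0288
finger_force: 29.8
```

Call:
step_arm(rows=[[0, 0, 0.0005, 0], [0, 0, 0.0008, 0], [0, 0, 0.0008, 0]])

```text
clock: 14.13
eef_pos: [0.428, 0.3333, 0.0125]
ee_rot: [[0.008, 1.0, -0.0], [1.0, -0.008, 0.0], [0.0, -0.0, -1.0]]
contact_force: [-0.4, -0.1, 0.2]
grip_width: 0.0285
finger_force: 29.8
```

Call:
step_arm(rows=[[0, 0, 0.0004, 0], [0, 0, 0.0007, 0], [0, 0, 0.0007, 0]])

```text
clock: 14.38
eef_pos: [0.428, 0.3333, 0.0121]
ee_rot: [[0.008, 1.0, 0.0], [1.0, -0.008, 0.0], [0.0, 0.0, -1.0]]
contact_force: [-1.1, 0.4, 4.2]
grip_width: 0.0289
finger_force: 30.2
```

Call:
step_arm(rows=[[0, 0, 0.0003, 0], [0, 0, 0.0005, 0], [0, 0, 0.0005, 0]])

```text
clock: 14.63
eef_pos: [0.4281, 0.3333, 0.0121]
ee_rot: [[0.008, 1.0, 0.0], [1.0, -0.008, 0.001], [0.001, 0.0, -1.0]]
contact_force: [-3.4, -1.9, 9.8]
grip_width: 0.0291
finger_force: 30.7
```

On the floor. Releasing and heading for the square block.

Call:
step_arm(rows=[[0, 0, 0, 0], [0, 0, 0, 0], [0, 0, 0, 0], [0, 0, 0, 0], [0, 0, 0, 0], [0, 0, 0, 0]], hand=-1)

```text
clock: 15.13
eef_pos: [0.428, 0.3332, 0.0112]
ee_rot: [[0.008, 1.0, -0.0], [1.0, -0.008, -0.0], [-0.0, -0.0, -1.0]]
contact_force: [-0.4, -0.3, 0.3]
grip_width: 0.0856
finger_force: 0.0
```

Call:
step_arm(rows=[[0, 0, -0.02, 0], [0, 0, -0.055, 0], [0, 0, -0.095, 0], [0, 0, -0.13, 0], [0, 0, -0.155, 0], [0, 0, -0.165, 0], [0, 0, -0.165, 0]])

```text
clock: 15.72
eef_pos: [0.4291, 0.3341, 0.1788]
ee_rot: [[0.008, 1.0, 0.004], [1.0, -0.008, 0.003], [0.003, 0.004, -1.0]]
contact_force: [0.7, -0.1, 0.3]
grip_width: 0.0853
finger_force: 0.0
```

```bash
python3 - <<'E'
from h import *
st,im=snap("wD")
x,y=proj([.4278,.333,.031],*cam("wrist",st))[0].astype(int);print(x,y)
cv2.imwrite("pics/wDc.png",cv2.resize(im[max(0,y-80):y+80,max(0,x-100):x+100],None,fx=3,fy=3))
rel((.6592,.0133),81)
E
```

```text
251 181
clock 15.7667 pos [0.4284 0.3335 0.1767] yaw 89.54 j [ 0.66  0.29 -0.08  1.2   0.    2.24]
shift [-3.183e-01  2.334e-01 -1.000e-04] turn 0.149
```

View pics/wDc.png

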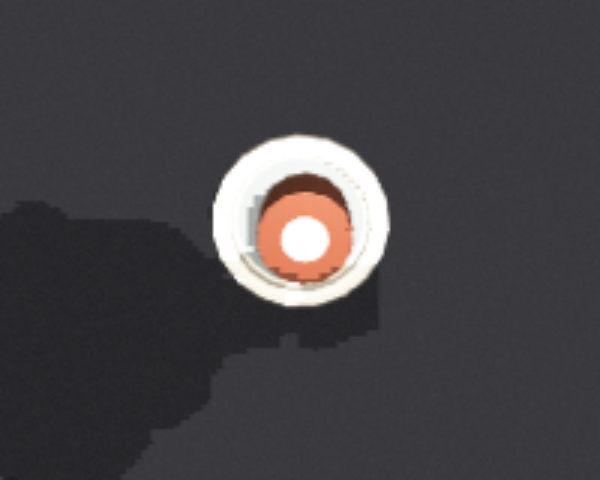

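The small disc sits inside its dish at crop (303,240), with the rim all round.

Call:
step_arm(rows=[[-0.012, 0.009, 0, 0.02], [-0.037, 0.027, 0, 0.05], [-0.065, 0.048, 0, 0.08], [-0.093, 0.068, 0, 0.11], [-0.121, 0.089, 0, 0.149], [-0.149, 0.109, 0, 0.149], [-0.177, 0.13, 0, 0.149], [-0.205, 0.15, 0, 0.149]])

```text
clock: 16.43
eef_pos: [0.5762, 0.1252, 0.1736]
ee_rot: [[0.156, 0.988, -0.004], [0.988, -0.156, -0.001], [-0.001, -0.003, -1.0]]
contact_force: [0.6, 0.7, 0.6]
grip_width: 0.085
finger_force: 0.0
```

```bash
python3 - <<'E'
from h import *
rel((.6592,.0133),81)
E
```

```text
clock 16.4333 pos [0.5762 0.1252 0.1736] yaw 81.0 j [0.21 0.37 0.03 1.23 0.   1.94]
shift [-0.0976  0.0995 -0.0002] turn 0.0
```

Call:
step_arm(rows=[[-0.025, 0.025, 0, 0], [-0.05, 0.05, 0.005, 0], [-0.07, 0.07, 0.02, 0], [-0.085, 0.086, 0.045, 0], [-0.095, 0.096, 0.075, 0], [-0.099, 0.099, 0.1, 0], [-0.099, 0.099, 0.12, 0], [-0.099, 0.099, 0.125, 0]])

```text
clock: 17.1
eef_pos: [0.6551, 0.0131, 0.0447]
ee_rot: [[0.157, 0.988, -0.009], [0.988, -0.157, -0.0], [-0.002, -0.009, -1.0]]
contact_force: [-1.6, -0.0, -0.3]
grip_width: 0.0855
finger_force: 0.0
```

Call:
step_arm(rows=[[0, 0, 0.01, 0], [0, 0, 0.022, 0], [0, 0, 0.032, 0], [0, 0, 0.039, 0], [0, 0, 0.042, 0], [0, 0, 0.042, 0], [0, 0, 0.042, 0]])

```text
clock: 17.68
eef_pos: [0.6589, 0.0139, 0.0097]
ee_rot: [[0.156, 0.988, 0.001], [0.988, -0.156, 0.0], [0.0, 0.0, -1.0]]
contact_force: [-0.0, 0.2, 0.4]
grip_width: 0.0854
finger_force: 0.0
```

```bash
python3 - <<'E'
from h import *
rel((.6592,.0133),81)
E
```

```text
clock 17.6833 pos [0.6589 0.0139 0.0097] yaw 81.02 j [ 0.02  0.6  -0.03  0.94  0.    1.75]
shift [-0.0006  0.0004  0.    ] turn 0.0
```

Call:
step_arm(rows=[[0, 0, 0.002, 0], [0, 0, 0.004, 0], [0, 0, 0.004, 0]])

```text
clock: 17.93
eef_pos: [0.6587, 0.0138, 0.0053]
ee_rot: [[0.156, 0.988, 0.0], [0.988, -0.156, 0.0], [0.0, 0.0, -1.0]]
contact_force: [0.3, -0.2, -0.4]
grip_width: 0.0853
finger_force: 0.0
```

Call:
step_arm(rows=[[0, 0, 0, 0], [0, 0, 0, 0], [0, 0, 0, 0], [0, 0, 0, 0], [0, 0, 0, 0], [0, 0, 0, 0], [0, 0, 0, 0], [0, 0, 0, 0]], hand=1, force=60)

```text
clock: 18.6
eef_pos: [0.659, 0.0138, 0.0057]
ee_rot: [[0.156, 0.988, 0.001], [0.988, -0.156, 0.0], [0.0, 0.001, -1.0]]
contact_force: [0.2, -0.6, 4.7]
grip_width: 0.0411
finger_force: 62.9
```

```bash
python3 - <<'E'
from h import *
rel((.4790,-.0122),44.1)
E
```

```text
clock 18.6 pos [0.659  0.0138 0.0057] yaw 81.0 j [ 0.02  0.6  -0.03  0.93  0.    1.75]
shift [-5.380e-02 -1.738e-01 -1.000e-04] turn 0.644
```

Call:
step_arm(rows=[[0, 0, -0.008, 0], [0, 0, -0.025, 0], [-0.003, -0.01, -0.042, 0.05], [-0.01, -0.032, -0.05, 0.14], [-0.018, -0.06, -0.05, 0.24], [-0.027, -0.088, -0.05, 0.34], [-0.036, -0.116, -0.05, 0.44], [-0.044, -0.142, -0.05, 0.54]])

```text
clock: 19.27
eef_pos: [0.5088, -0.0076, 0.0549]
ee_rot: [[0.646, 0.764, -0.002], [0.764, -0.646, 0.0], [-0.001, -0.002, -1.0]]
contact_force: [-0.1, 0.7, -3.7]
grip_width: 0.041
finger_force: 62.0
```

```bash
python3 - <<'E'
from h import *
rel((.4790,-.0122),44.1)
E
```

```text
clock 19.2667 pos [ 0.5088 -0.0076  0.0549] yaw 49.78 j [-0.02  0.34 -0.36  0.88  0.    2.26]
shift [-0.0228 -0.0198  0.0001] turn 0.099
```

Call:
step_arm(rows=[[-0.012, -0.011, 0, 0.06], [-0.02, -0.018, 0.005, 0.1], [-0.024, -0.021, 0.015, 0.102], [-0.024, -0.021, 0.025, 0.102], [-0.024, -0.021, 0.034, 0.102], [-0.024, -0.021, 0.039, 0.102], [-0.024, -0.021, 0.041, 0.102], [-0.024, -0.021, 0.041, 0.102]])

```text
clock: 19.93
eef_pos: [0.4798, -0.0123, 0.0138]
ee_rot: [[0.717, 0.698, -0.001], [0.698, -0.717, 0.0], [-0.001, -0.001, -1.0]]
contact_force: [-0.2, 0.4, -4.8]
grip_width: 0.0407
finger_force: 62.0
```

Call:
step_arm(rows=[[0, 0, 0.0006, 0], [0, 0, 0.0015, 0], [0, 0, 0.002, 0], [0, 0, 0.002, 0]])

```text
clock: 20.27
eef_pos: [0.4802, -0.0124, 0.0124]
ee_rot: [[0.717, 0.697, 0.0], [0.697, -0.717, 0.0], [0.0, 0.0, -1.0]]
contact_force: [0.6, -0.7, -5.0]
grip_width: 0.0408
finger_force: 62.0
```

```bash
python3 - <<'E'
from h import *
rel((.4790,-.0122),44.1);print(manip.get_state()["contact_force"])
E
```

```text
clock 20.2667 pos [ 0.4802 -0.0124  0.0124] yaw 44.22 j [-0.03  0.35 -0.48  0.74  0.    2.34]
shift [-0.0007 -0.001  -0.    ] turn 0.002
[ 0.57077535 -0.69474432 -4.99514062]
```

Call:
step_arm(rows=[[-0.0007, -0.001, 0.0008, 0], [-0.0007, -0.001, 0.0018, 0], [-0.0007, -0.001, 0.0025, 0], [-0.0007, -0.001, 0.0025, 0]])

```text
clock: 20.6
eef_pos: [0.4787, -0.0121, 0.0097]
ee_rot: [[0.717, 0.697, -0.0], [0.697, -0.717, 0.0], [-0.0, -0.0, -1.0]]
contact_force: [0.4, -0.1, -4.2]
grip_width: 0.0408
finger_force: 62.0
```

Call:
step_arm(rows=[[0, 0, 0.0004, 0], [0, 0, 0.0008, 0], [0, 0, 0.0008, 0]])

```text
clock: 20.85
eef_pos: [0.4788, -0.0122, 0.009]
ee_rot: [[0.717, 0.697, -0.0], [0.697, -0.717, 0.0], [0.0, -0.0, -1.0]]
contact_force: [0.0, 0.2, -4.7]
grip_width: 0.0408
finger_force: 62.0
```

Call:
step_arm(rows=[[0, 0, 0.0004, 0], [0, 0, 0.0007, 0], [0, 0, 0.0007, 0]])

```text
clock: 21.1
eef_pos: [0.4789, -0.0122, 0.0086]
ee_rot: [[0.717, 0.697, 0.0], [0.697, -0.717, 0.0], [0.0, 0.0, -1.0]]
contact_force: [-2.6, 1.4, 3.6]
grip_width: 0.0406
finger_force: 63.0
```

Seated, so releasing.

Call:
step_arm(rows=[[0, 0, 0, 0], [0, 0, 0, 0], [0, 0, 0, 0], [0, 0, 0, 0], [0, 0, 0, 0], [0, 0, 0, 0]], hand=-1)

```text
clock: 21.6
eef_pos: [0.4789, -0.0122, 0.0083]
ee_rot: [[0.717, 0.697, 0.0], [0.697, -0.717, 0.0], [0.0, 0.0, -1.0]]
contact_force: [0.1, -0.6, 0.5]
grip_width: 0.0853
finger_force: 0.0
```

Call:
step_arm(rows=[[0, 0, -0.02, 0], [0, 0, -0.055, 0], [0, 0, -0.095, 0], [0, 0, -0.13, 0], [0, 0, -0.155, 0], [0, 0, -0.165, 0], [0, 0, -0.165, 0]])

```text
clock: 22.18
eef_pos: [0.4804, -0.0122, 0.176]
ee_rot: [[0.717, 0.697, 0.005], [0.697, -0.717, -0.0], [0.004, 0.003, -1.0]]
contact_force: [0.7, 0.4, 0.4]
grip_width: 0.0852
finger_force: 0.0
```

```bash
python3 - <<'E'
from h import *
st,im=snap("wE")
x,y=proj([.479,-.0122,.031],*cam("wrist",st))[0].astype(int);print(x,y)
cv2.imwrite("pics/wEc.png",cv2.resize(im[max(0,y-80):y+80,max(0,x-100):x+100],None,fx=3,fy=3))
rel((.4226,-.3264),-164.9)
E
```

```text
252 182
clock 22.2333 pos [ 0.4795 -0.0122  0.1742] yaw 44.22 j [-0.03  0.19 -0.23  1.15  0.    2.34]
shift [-2.599e-01  1.855e-01 -1.000e-04] turn -2.633
```

View pics/wEc.png

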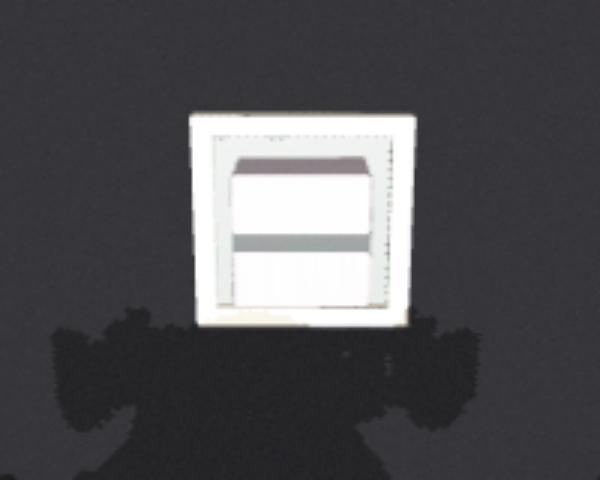

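The square block sits in its tray, parallel to the sides, with its top at crop (300,240). Now the bar.

Call:
step_arm(rows=[[-0.01, 0.007, 0, -0.08], [-0.032, 0.023, 0, -0.2], [-0.06, 0.043, 0, -0.32], [-0.088, 0.063, 0, -0.44], [-0.116, 0.083, 0, -0.56], [-0.144, 0.103, 0, -0.68], [-0.172, 0.123, 0, -0.8], [-0.2, 0.143, 0, -0.92]])

```text
clock: 22.9
eef_pos: [0.4345, -0.2526, 0.1715]
ee_rot: [[-0.09, 0.996, -0.002], [0.996, 0.09, 0.001], [0.002, -0.002, -1.0]]
contact_force: [1.4, 0.4, 1.3]
grip_width: 0.0851
finger_force: 0.0
```

```bash
python3 - <<'E'
from h import *
rel((.4226,-.3264),-164.9)
E
```

```text
clock 22.9 pos [ 0.4345 -0.2526  0.1715] yaw 95.19 j [-0.53  0.23 -0.18  1.16  0.    0.95]
shift [-0.0724 -0.0185 -0.0001] turn -1.744
```

Call:
step_arm(rows=[[-0.03, -0.008, 0, -0.12], [-0.055, -0.014, 0, -0.24], [-0.068, -0.017, 0, -0.36], [-0.072, -0.018, 0, -0.48], [-0.072, -0.018, 0, -0.6], [-0.072, -0.018, 0, -0.72], [-0.072, -0.018, 0, -0.84], [-0.072, -0.018, 0, -0.95]])

```text
clock: 23.57
eef_pos: [0.4232, -0.3244, 0.1712]
ee_rot: [[-0.863, 0.506, -0.002], [0.506, 0.863, 0.002], [0.003, 0.0, -1.0]]
contact_force: [0.0, -0.4, 0.6]
grip_width: 0.0854
finger_force: 0.0
```

Call:
step_arm(rows=[[0, 0, 0, -0.12], [0, 0, 0, -0.24], [0, 0, 0.01, -0.36], [0, 0, 0.025, -0.48], [0, 0, 0.045, -0.6], [0, 0, 0.065, -0.7], [0, 0, 0.08, -0.76], [0, 0, 0.085, -0.78]])

```text
clock: 24.23
eef_pos: [0.422, -0.3232, 0.0844]
ee_rot: [[-0.97, -0.244, -0.005], [-0.244, 0.97, 0.004], [0.004, 0.005, -1.0]]
contact_force: [-0.6, 0.5, 0.5]
grip_width: 0.0851
finger_force: 0.0
```

```bash
python3 - <<'E'
from h import *
rel((.4226,-.3264),-164.9)
st,im=snap("wF")
x,y=proj([.4226,-.3264,.028],*cam("wrist",st))[0].astype(int);print(x,y)
for t in(120,150):print(meas(st,im,(x,y),.028,t,r=100))
E
```

```text
clock 24.2333 pos [ 0.422  -0.3232  0.0844] yaw -165.85 j [-0.65  0.34 -0.26  0.97  0.   -0.9 ]
shift [ 0.0002 -0.0032 -0.    ] turn -0.017
247 216
{'c': array([ 0.4195, -0.327 ]), 'cm': array([ 0.4198, -0.3268]), 'L': 85.4, 'W': 25.9, 'yaw': 14.8}
{'c': array([ 0.4194, -0.3268]), 'cm': array([ 0.4198, -0.3268]), 'L': 85.5, 'W': 25.6, 'yaw': 15.0}
```

Call:
step_arm(rows=[[0, -0.002, 0.015, -0.017], [0, -0.002, 0.032, -0.017], [0, -0.002, 0.048, -0.017], [0, -0.002, 0.06, -0.017], [0, -0.002, 0.068, -0.017], [0, -0.002, 0.072, -0.017], [0, -0.002, 0.073, -0.017], [0, -0.002, 0.073, -0.017]])

```text
clock: 24.95
eef_pos: [0.4246, -0.3268, 0.0155]
ee_rot: [[-0.966, -0.257, 0.0], [-0.257, 0.966, -0.0], [-0.0, -0.0, -1.0]]
contact_force: [-0.4, 0.5, 0.1]
grip_width: 0.0854
finger_force: 0.0
```

```bash
python3 - <<'E'
from h import *
rel((.4215,-.3266),-164.9)
E
```

```text
clock 24.95 pos [ 0.4246 -0.3268  0.0155] yaw -165.08 j [-0.66  0.42 -0.35  0.8   0.   -0.92]
shift [ 0.003  0.001 -0.   ] turn -0.003
```

Call:
step_arm(rows=[[0.003, 0.0008, 0.003, 0], [0.003, 0.0008, 0.006, 0], [0.003, 0.0008, 0.0075, 0], [0.003, 0.0008, 0.008, 0], [0.003, 0.0008, 0.008, 0]])

```text
clock: 25.37
eef_pos: [0.4213, -0.3267, 0.0073]
ee_rot: [[-0.966, -0.258, -0.0], [-0.258, 0.966, 0.0], [0.0, 0.0, -1.0]]
contact_force: [-0.1, -0.1, -0.8]
grip_width: 0.0855
finger_force: 0.0
```

Call:
step_arm(rows=[[0, 0, 0, 0], [0, 0, 0, 0], [0, 0, 0, 0], [0, 0, 0, 0], [0, 0, 0, 0], [0, 0, 0, 0], [0, 0, 0, 0], [0, 0, 0, 0]], hand=1, force=80)

```text
clock: 26.03
eef_pos: [0.4215, -0.3269, 0.0076]
ee_rot: [[-0.966, -0.258, 0.0], [-0.258, 0.966, -0.0], [-0.0, -0.001, -1.0]]
contact_force: [-0.8, -0.7, 5.7]
grip_width: 0.0227
finger_force: 79.6
```

```bash
python3 - <<'E'
from h import *
rel((.4589,.1782),146.8)
E
```

```text
clock 26.0333 pos [ 0.4215 -0.3269  0.0076] yaw -165.05 j [-0.66  0.43 -0.36  0.78 -0.   -0.92]
shift [-1.665e-01  4.784e-01 -2.000e-04] turn 0.84
```

Call:
step_arm(rows=[[0, 0, -0.008, 0], [0, 0, -0.025, 0], [0, 0, -0.048, 0], [-0.003, 0.008, -0.068, 0], [-0.01, 0.029, -0.08, 0.04], [-0.02, 0.056, -0.085, 0.09], [-0.03, 0.086, -0.085, 0.16], [-0.042, 0.12, -0.085, 0.23]])

```text
clock: 26.7
eef_pos: [0.4308, -0.1993, 0.0928]
ee_rot: [[-1.0, -0.026, 0.0], [-0.026, 1.0, -0.0], [-0.0, -0.0, -1.0]]
contact_force: [0.9, 0.1, -3.7]
grip_width: 0.0225
finger_force: 79.1
```

```bash
python3 - <<'E'
from h import *
rel((.4589,.1782),146.8)
E
```

```text
clock 26.7 pos [ 0.4308 -0.1993  0.0928] yaw -178.5 j [-0.43  0.25 -0.38  0.94  0.   -0.46]
shift [-0.038   0.3766 -0.    ] turn 0.606
```

Call:
step_arm(rows=[[-0.004, 0.035, 0, 0.07], [-0.007, 0.072, 0, 0.14], [-0.011, 0.109, 0, 0.22], [-0.015, 0.146, 0, 0.3], [-0.018, 0.183, 0, 0.38], [-0.022, 0.22, 0, 0.46], [-0.026, 0.257, 0, 0.53], [-0.029, 0.29, 0, 0.59]])

```text
clock: 27.37
eef_pos: [0.4504, 0.093, 0.0924]
ee_rot: [[-0.846, 0.533, -0.001], [0.533, 0.846, 0.0], [0.001, 0.0, -1.0]]
contact_force: [0.5, -0.3, -3.5]
grip_width: 0.0225
finger_force: 79.1
```

```bash
python3 - <<'E'
from h import *
rel((.4589,.1782),146.8)
E
```

```text
clock 27.3667 pos [0.4504 0.093  0.0924] yaw 147.79 j [ 0.2   0.22 -0.41  0.94  0.    0.77]
shift [0.0382 0.0766 0.    ] turn 0.017
```

Call:
step_arm(rows=[[0.015, 0.03, 0, 0.017], [0.026, 0.052, 0, 0.017], [0.034, 0.067, 0.005, 0.017], [0.038, 0.075, 0.015, 0.017], [0.038, 0.076, 0.03, 0.017], [0.038, 0.076, 0.045, 0.017], [0.038, 0.076, 0.055, 0.017], [0.038, 0.076, 0.058, 0.017]])

```text
clock: 28.03
eef_pos: [0.4573, 0.1743, 0.0322]
ee_rot: [[-0.839, 0.545, -0.004], [0.545, 0.839, -0.002], [0.002, -0.003, -1.0]]
contact_force: [0.3, 0.2, -4.0]
grip_width: 0.0226
finger_force: 79.1
```

Call:
step_arm(rows=[[0, 0, 0.003, 0], [0, 0, 0.008, 0], [0, 0, 0.012, 0], [0, 0, 0.014, 0], [0, 0, 0.015, 0], [0, 0, 0.015, 0]])

```text
clock: 28.53
eef_pos: [0.4591, 0.1754, 0.0193]
ee_rot: [[-0.839, 0.545, 0.0], [0.545, 0.839, 0.0], [0.0, 0.0, -1.0]]
contact_force: [0.6, 1.2, -4.2]
grip_width: 0.022
finger_force: 79.1
```

```bash
python3 - <<'E'
from h import *
rel((.4589,.1782),146.8)
st,im=snap("wG");cv2.imwrite("pics/wGv.png",im[100:384])
E
```

```text
clock 28.5333 pos [0.4591 0.1754 0.0193] yaw 146.99 j [ 0.36  0.35 -0.45  0.77  0.    0.94]
shift [0.0017 0.0023 0.    ] turn 0.003
```

View pics/wGv.png

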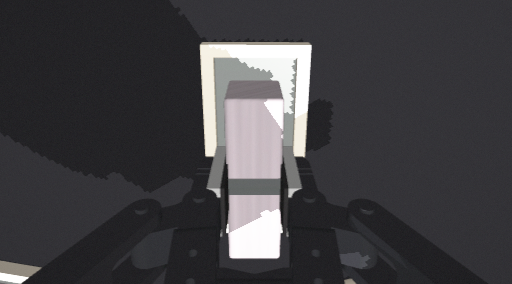

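The bar (centre col 254) is aligned with the long tray (cols 201–311, centre 256) and parallel to it. Lowering.

Call:
step_arm(rows=[[0.001, 0.001, 0.002, 0], [0.0017, 0.0023, 0.004, 0], [0.0017, 0.0023, 0.006, 0], [0.0017, 0.0023, 0.007, 0], [0.0017, 0.0023, 0.007, 0]])

```text
clock: 29.0
eef_pos: [0.4587, 0.1783, 0.012]
ee_rot: [[-0.839, 0.545, -0.0], [0.545, 0.839, -0.0], [0.0, -0.0, -1.0]]
contact_force: [0.3, -0.7, -4.0]
grip_width: 0.0224
finger_force: 79.1
```

Call:
step_arm(rows=[[0, 0, 0.0005, 0], [0, 0, 0.001, 0], [0, 0, 0.001, 0]])

```text
clock: 29.25
eef_pos: [0.4589, 0.1782, 0.0113]
ee_rot: [[-0.839, 0.545, -0.0], [0.545, 0.839, 0.0], [0.0, -0.0, -1.0]]
contact_force: [-0.1, 0.6, -4.2]
grip_width: 0.0226
finger_force: 79.1
```

Call:
step_arm(rows=[[0, 0, 0.0004, 0], [0, 0, 0.0007, 0], [0, 0, 0.0007, 0]])

```text
clock: 29.5
eef_pos: [0.4589, 0.1783, 0.0107]
ee_rot: [[-0.839, 0.545, 0.0], [0.545, 0.839, 0.0], [0.0, 0.0, -1.0]]
contact_force: [0.3, 0.4, -4.1]
grip_width: 0.0229
finger_force: 79.4
```

Call:
step_arm(rows=[[0, 0, 0.0004, 0], [0, 0, 0.0007, 0], [0, 0, 0.0007, 0]])

```text
clock: 29.75
eef_pos: [0.459, 0.1783, 0.0106]
ee_rot: [[-0.839, 0.545, 0.0], [0.545, 0.839, 0.0], [-0.0, 0.0, -1.0]]
contact_force: [-3.3, -1.2, 6.5]
grip_width: 0.0222
finger_force: 80.8
```

Call:
step_arm(rows=[[0, 0, 0.0003, 0], [0, 0, 0.0005, 0], [0, 0, 0.0005, 0]])

```text
clock: 30.0
eef_pos: [0.4589, 0.1783, 0.0106]
ee_rot: [[-0.839, 0.545, 0.001], [0.545, 0.839, 0.0], [-0.0, 0.001, -1.0]]
contact_force: [-5.3, -2.6, 14.1]
grip_width: 0.0225
finger_force: 81.7
```

Call:
step_arm(rows=[[0, 0, -0.0005, 0], [0, 0, -0.0005, 0], [0, 0, -0.0005, 0], [0, 0, -0.0005, 0], [0, 0, -0.0005, 0], [0, 0, -0.0005, 0], [0, 0, -0.0005, 0]], hand=-1)

```text
clock: 30.58
eef_pos: [0.4589, 0.1783, 0.0098]
ee_rot: [[-0.839, 0.545, -0.0], [0.545, 0.839, 0.0], [0.0, -0.0, -1.0]]
contact_force: [0.1, 0.7, -0.1]
grip_width: 0.0857
finger_force: 0.0
```

Call:
step_arm(rows=[[0, 0, -0.02, 0], [0, 0, -0.055, 0], [0, 0, -0.095, 0], [0, 0, -0.135, 0], [0, 0, -0.175, 0], [0, 0, -0.215, 0], [0, 0, -0.245, 0], [0, 0, -0.26, 0]])

```text
clock: 31.25
eef_pos: [0.4599, 0.1786, 0.2742]
ee_rot: [[-0.839, 0.545, 0.005], [0.545, 0.839, 0.002], [-0.003, 0.004, -1.0]]
contact_force: [-0.0, -0.1, -0.2]
grip_width: 0.0853
finger_force: 0.0
```

Call:
step_arm(rows=[[0.02, 0, 0, 0], [0.04, 0, 0, 0], [0.05, 0, 0, 0], [0.05, 0, 0, 0], [0.05, 0, 0, 0]])

```text
clock: 31.67
eef_pos: [0.4169, 0.2056, 0.2699]
ee_rot: [[-0.839, 0.544, 0.0], [0.544, 0.839, -0.0], [-0.0, 0.0, -1.0]]
contact_force: [-0.1, -0.0, 0.8]
grip_width: 0.0852
finger_force: 0.0
```

```bash
python3 - <<'E'
from h import *
rel((.4589,.1782))
st,im=snap("wH")
s=manip.get_image("scene")[:,:,::-1][130:250,140:400]
v=np.full((600,800,3),0,np.uint8);v[:300,:400]=cv2.resize(im,(400,300));v[:300,400:]=cv2.resize(manip.get_image("side")[:,:,::-1],(400,300));v[300:,75:725]=cv2.resize(s,(650,300),interpolation=cv2.INTER_CUBIC)
cv2.imwrite("pics/final.png",v)
E
```

```text
clock 31.6667 pos [0.4169 0.2056 0.2699] yaw 147.07 j [ 0.46  0.12 -0.06  1.39 -0.    1.03]
shift [-0.0501 -0.0002  0.    ] turn 0
```

View pics/final.png

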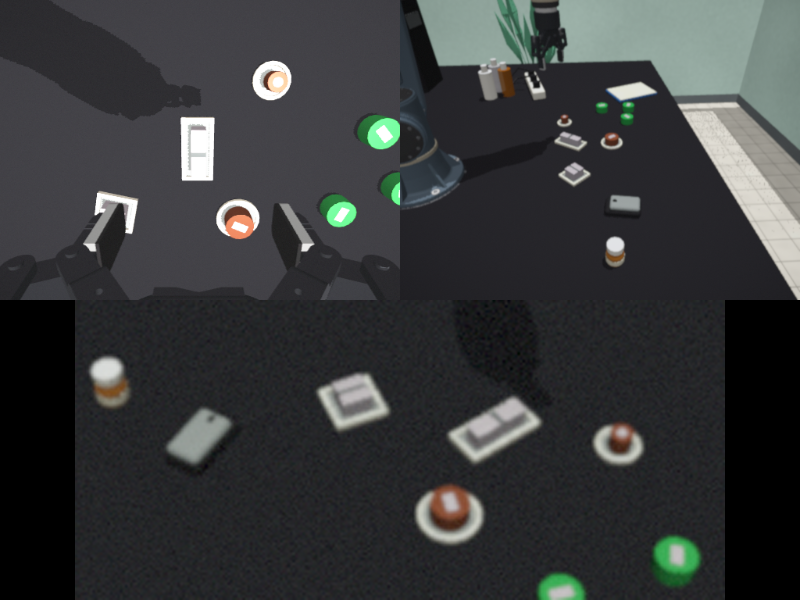

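The final views show all four specimens in their holders: square (352,398), long (495,430), small (618,440), large (450,508). The jar, the mouse and the green discs look unmoved. Each specimen touched down with the tool 3 mm above its pick height, which matches the recess floor. Handing in.

```bash
python3 -c "
from rig import manip
print(manip.job_done())"
```

```text
the job is handed in; nothing more can be done
None
```

All four specimens are set down flat, polished face up, in their matching holders and released, with the mouse, jar and green look-alikes left alone; I handed the job in at about 32 s on the robot's clock, and no verdict came back.

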